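Open the folding hook and lock it with the quick-release pin

TASK

Unfold the steel hook arm on the sloping board all the way down to its stop, then lock it open with the orange quick-release pin: keep the pin's black thumb button squeezed in while you push it through the aligned holes of arm and board until its flange lies on the arm, then let go so that the button springs out and the pin locks. Leave the red jar, the paint pot, the blue match carton and the steel jar lid where they are.

Things in the scene. Friction and masses are not known exactly. Their poses are not given: they have to be found in the camera images.
- hook_arm (a joint): angle of the folding hook arm: 0 = folded, pointing straight up the slope; 1.571 = unfolded against its stop, pointing level to the left (+y of point lock_hole), its hole then in line with the board's. Turns counter-clockwise seen from above the board; stiff (0.25 N m of friction), stays where it is left.
- pivot (a point): pivot of the hook arm, at the level of its top face, 50 mm to the right (-y) of lock_hole, under a bolt head 22 mm across and 5 mm high; axes as for lock_hole. The arm is a steel bar 40 mm wide, 8 mm thick, to 165 mm from the pivot, then an upturned wire hook to 194 mm, 20 mm high. Its hole of 16 mm lies 50 mm from the pivot.
- knob (a point): middle of the round black knob near the arm's end, 120 mm from the pivot, 16 mm above the arm's top face (half-way up). The knob is 16 mm across (19 mm at its head) and 32 mm tall, square to the arm. x points outward along the arm, z is square to the board.
- lock_hole (a point): point on the axis of the board's 16 mm hole, level with the arm's top face, 115 mm above the worktop. z points out of the hole, square to the board: 28 degrees from vertical, leaning to the robot's side; x points up the slope, y is level, to the left. Below this point lie the arm (8 mm, once unfolded), a gap of 1 mm, the board (10 mm), then free space.
- stand: fixed grey wedge stand that carries the sloping plywood board; origin on the worktop straight below lock_hole. The board is 140 mm along the slope (centred on lock_hole) and runs from 105 mm right (-y) to 45 mm left of lock_hole. A steel stud 12 mm across, as high as the arm, stands on it as stop for the arm, 29 mm down the slope and 36 mm left of lock_hole.
- pin_grip (a point): centre of the orange handle of the quick-release pin, which starts upright in the grey rest. z points along the pin from tip to handle, +y to the face with the black button. Handle 24 (x) by 26 (y) by 44 mm (z). The button, 13 mm wide and 20 mm tall, is centred at this height and stands 5 mm proud: 31 mm over both. Gripping along y presses it flush and holds it in.
- pin: the quick-release pin, about 0.12 kg; origin at the underside of its steel flange (34 mm across, 5 mm thick), 28 mm below pin_grip; axes as pin_grip. Shaft 14 mm thick, 34 mm long, tip tapered. While the button is out, two brass dogs stand out of the shaft along +x and -x (21 mm over both, 22 to 27 mm below the flange) and cannot pass the holes; button flush, they are inside it.
- pin_button (a joint): travel of the pin's thumb button: 0 = out (pin locked), 0.005 = flush with the handle (dogs drawn in), 0.0055 = its limit; spring force 2.4 N when out, 5.4 N when flush. At the start the button faces to the left of the robot (world +y), within 40 degrees or so.
- pin_rest: grey round rest standing fixed on the worktop in which the pin starts; origin at its underside; 55 mm tall, 42 mm across (64 mm at the foot), with a vertical bore of 26 mm, 49 mm deep, which the dogs pass freely; the pin's flange lies on its rim.
- jar: bystander: red-labelled jar with black lid, 65 mm across, 82 mm tall, origin at its underside.
- paint: bystander: small pot with grey lid, 46 mm across, 48 mm tall, origin at its underside.
- carton: bystander: blue match carton, 34 x 52 x 14 mm, origin at its underside.
- lid_disc: bystander: steel-grey jar lid, 59 mm across, 12 mm tall, origin at its underside.
Mind the look-alikes: they are no part of the job. There is more than one size of the pin; the job needs the smallest.

How it is judged (in metres and radians):
On the way, in this order (a step that is already met when the one before it is completed fails the run):
1. the hook arm is unfolded against its stop (within 0.05 rad) (value of joint hook_arm above 1.52 rad), for 0.2 s.
2. the pin is through arm and board while its button is still held in (z of pin_grip in the frame of lock_hole below 0.0325 m and angle between the z axis of pin_grip and the z axis of lock_hole, either way round below 0.15 rad and distance between pin_grip and lock_hole below 0.035 m and value of joint pin_button above 0.003 m), for 0.1 s.
At the end, for the whole second after the job is handed in: The hook arm is open (above 1.5 rad), the pin stands in both holes, square to the board within 0.15 rad with its flange within 4.5 mm of the arm, its button is out (under 1 mm of travel), and it is at rest (value of joint hook_arm above 1.5 rad and z of pin_grip in the frame of lock_hole below 0.0325 m and distance between pin_grip and lock_hole below 0.035 m and angle between the z axis of pin_grip and the z axis of lock_hole, either way round below 0.15 rad and value of joint pin_button below 0.001 m and linear speed of pin below 0.02 m/s); the robot touches nothing.
It fails at once if the jar was moved more than 30 mm (distance of jar from where it was at the start of the episode above 0.03 m).
It fails at once if the paint pot was moved more than 30 mm (distance of paint from where it was at the start of the episode above 0.03 m).
It fails at once if the match carton was moved more than 30 mm (distance of carton from where it was at the start of the episode above 0.03 m).
It fails at once if the jar lid was moved more than 30 mm (distance of lid_disc from where it was at the start of the episode above 0.03 m).
It also fails if it takes over 61 s, if anything falls off the work surface, if the arm or the gripper's body presses on something with over 40 N, if the wrist force passes 120 N, or if a joint passes its speed limit or range.

ROBOT

A 6-joint arm with a two-finger parallel gripper is mounted at the origin on a cart in front of the work surface, level with it; the furniture and walls round the work are solid. World frame = base frame: x ahead of the robot, y to its left, z up, the work surface at z = 0. Lengths are in mm, angles in rad, forces in N, time in s.
With the tool pointing down it reaches from about 275 to 1000 mm from the base axis. Payload 8.4 kg.
Tool frame: the origin (TCP) lies at the very end of the fingers, on their centre line; the grasp point (between the pads) lies 19 mm behind it; z points along the fingers, y is the direction in which the jaws open and shut (so a half turn about z gives the same grasp; the last joint's range is limited). The gripper opens to 85 mm and grips with 20 to 120 N. Pads are 22 mm wide; open, the fingers measure 114 mm over their backs; the gripper's body (76 mm by 85 mm) begins 54 mm behind the grasp point. The pads swing forward as they close: fully open they stand 13 mm farther back than shut.
Start: joints at [1.271, 0.353, 1.633, -0, 1.155, -0.002], TCP at [183.385, 597.493, 231.281] pointing down, gripper open.
Joint ranges: [-2.63, 2.63], [-0.92, 2.1], [0.06, 2.66], [-1.3, 4.44], [0, 2.69], [-3.02, 3.02]. Speed limits (rad/s): [2.22, 2.22, 2.79, 3.14, 3.14, 3.14].

INTERFACE

Orientations are given as [roll, pitch, yaw] about the fixed x, y, z axes, in that order (R = Rz(yaw) Ry(pitch) Rx(roll)).
In Python, from rig import sense, grab_frame, get_calibration, sign_off, boxes_of, trace gives the robot as it stands.
- The arm moves only by the tool servo_tool, never from a script. Its argument "rows" is a list of rows, each a list of 3 entries, a list of its own where there are three numbers: the finger opening in mm, from 0 to 85.4, then the shift along the tool's x, y, z in mm, then the turn, a rotation vector about the tool's x, y, z in degrees. A call has 1 to 8 rows; each row shifts and turns the commanded pose from where the row before left it, along the tool's axes as they then stand; what a row does not reach is not made up. A row lasts 1/8 s, in which the tool goes at most 62.5 mm and 10.7 degrees, less where a joint would pass 70% of its speed; a pose out of reach is approached as far as the arm can. A call is refused whole if a number of a shift passes 62.5 or a number of a turn 10.7, either way. A call with a gripper value outside its range is refused whole. The fingers move at their own pace and stop on an object; "force" is the grip in N (left out, the last holds). Time passes only in rows, so rows that do not move let the fingers close. It gives the time, the measured TCP pose, the force and the opening at its end, in the units of the state.
- sense(): the state, without advancing time (a new reading comes with each control period).
- grab_frame(name): name is "scene" or "side" or "wrist"; returns the picture (384x512x3 uint8, blue, green, red); there is no depth.
- get_calibration(name): a dict with "intrinsics" (3x3 intrinsics, pixels), "world_to_cam" (4x4, takes a point from world to camera coordinates). Camera axes: x right, y down, z forward; pixel columns grow to the right and rows downward; lengths in mm; the calibration is good to about 2 mm. A picture is of the moment at which its call begins: read the wrist's pose just before it. get_calibration takes no time and is no camera call; for the wrist camera it gives the pose at the moment of the call.
- sign_off(): hands the job in, once; it reports no verdict.
Trained networks look in the newest picture that a camera, given by its name, has taken for a name from the list of things; names that differ only in an ending like _2 or _b are one class to them, and where a whole thing is asked for, a point or a joint stands for the part that bears it (a point fixed in the world has none). Each returns a list of dicts, best first, with "conf" (0 to 1); they miss things now and then, are a little off and sometimes report something else, mostly with a low value. They report only what shows in the picture. A call takes as long as a camera call. They do not tell look-alikes from the thing itself.
- boxes_of(camera, thing): "centre" ([x, y, z] in mm, in the coordinates of the camera as it stood for that picture, good to about 4 mm: the middle of the surface that is visible of it).
- trace(camera, thing): "mask" (384x512 bool, what is visible of it).
The state is a dict: "clock": time; "qpos": joint angles; "qvel": joint speeds; "joint_efforts": joint torques, N m; "eef_pos": TCP position; "tcp_rot": TCP orientation; "contact_force": force on the tool from outside, world axes, zero at the start; "wrist_torque": the same for the moment, N m; "opening": opening from 0.0 (shut) to 1.0 (fully open).
Only numpy, scipy, OpenCV 4.12 (cv2) and the standard library are available. Lean on these libraries where they do the work, as an engineer would, in place of code of your own. Each camera call takes 0.05 s, during which the arm holds its last target. There are 200 camera calls.

## Working session

There is one attempt and no reset: what is moved stays moved. The work goes in short steps, Python scripts to look and compute and a tool call to move; the robot and the scene stay as the last step left them, time stands still between calls to the robot, and variables do not carry over. Pictures are saved under pics/ and viewed, about 8 in all and at most 12, crops included, and the job is handed in when it is done.

Besides the shell and the picture viewer there is one more tool, called after ">>>" as name(argument=value, ...), one argument or row to a line, values as JSON. servo_tool: Moves the arm, as the interface text tells. Its arguments: {"type":"object","properties":{"rows":{"type":"array","items":{"type":"array"}},"force":{"type":"number"}},"required":["rows"]}

```bash
mkdir -p pics
cat > h.py <<'E'
import numpy as np, cv2
from rig import *
from scipy.spatial.transform import Rotation as R
def proj(cam,P,cal=None):
    c=cal or get_calibration(cam);K=np.array(c["intrinsics"]);T=np.array(c["world_to_cam"])
    p=T[:3,:3]@np.array(P,float)+T[:3,3];q=K@p;return q[:2]/q[2]
def toworld(cam,p,cal=None):
    T=np.array((cal or get_calibration(cam))["world_to_cam"]);return T[:3,:3].T@(np.array(p)-T[:3,3])
def ray(cam,uv,z,cal=None):
    c=cal or get_calibration(cam);K=np.array(c["intrinsics"]);T=np.array(c["world_to_cam"])
    d=T[:3,:3].T@np.linalg.inv(K)@[uv[0],uv[1],1];o=-T[:3,:3].T@T[:3,3];return o+d*(z-o[2])/d[2]
def tri(obs):
    A=[];b=[]
    for cal,uv in obs:
        K=np.array(cal["intrinsics"]);T=np.array(cal["world_to_cam"])
        d=T[:3,:3].T@np.linalg.inv(K)@[uv[0],uv[1],1];d/=np.linalg.norm(d);o=-T[:3,:3].T@T[:3,3]
        M=np.eye(3)-np.outer(d,d);A.append(M);b.append(M@o)
    x=np.linalg.lstsq(np.vstack(A),np.hstack(b),rcond=None)[0]
    return x
E
cat > a.py <<'E'
from h import *
for c in ["scene","side"]:
    im=grab_frame(c);cv2.imwrite(f"pics/{c}0.png",im)
    for t in ["pin","pin_grip","pin_button","pin_rest","stand","hook_arm","knob","jar","paint","carton","lid_disc"]:
        for d in boxes_of(c,t)[:4]:
            w=toworld(c,d["centre"]); print(c,t,round(d["conf"],2),w.round(),proj(c,w).round())
print(sense())
a=cv2.imread("pics/scene0.png");b=cv2.imread("pics/side0.png")
E
python3 a.py
```

```text
scene pin 0.93 [ 459. -352.   91.] [359. 268.]
scene pin 0.83 [ 415. -240.   89.] [315. 265.]
scene pin 0.66 [ 508. -265.   86.] [334. 246.]
scene pin_grip 0.72 [ 416. -246.   89.] [317. 265.]
scene pin_grip 0.61 [ 449. -351.   89.] [357. 271.]
scene pin_grip 0.47 [ 514. -265.   87.] [335. 244.]
scene pin_button 0.5 [ 408. -254.   95.] [319. 267.]
scene pin_rest 0.54 [ 502. -270.   17.] [332. 263.]
scene stand 0.57 [567. 107.  98.] [233. 190.]
scene hook_arm 0.74 [630. 110. 146.] [241. 168.]
scene hook_arm 0.37 [ 381. -405.   16.] [364. 314.]
scene knob 0.71 [626. 109. 148.] [241. 168.]
scene jar 0.56 [351. -43.  70.] [242. 258.]
scene paint 0.49 [488. 411.  38.] [147. 188.]
scene carton 0.63 [ 382. -406.   17.] [364. 313.]
scene lid_disc 0.76 [376. 356.  11.] [140. 219.]
side pin 0.96 [ 415. -250.   85.] [276. 266.]
side pin 0.74 [ 461. -359.   91.] [315. 282.]
side pin 0.59 [ 512. -271.   87.] [308. 256.]
side pin_grip 0.85 [ 459. -354.   89.] [313. 281.]
side pin_grip 0.8 [ 415. -248.   81.] [275. 267.]
side pin_grip 0.61 [ 516. -270.   83.] [308. 256.]
side pin_button 0.6 [ 413. 
[... 510 characters left out ...]
 [492. 404.  33.] [189. 169.]
{'clock': 1.2, 'qpos': array([ 1.27059669e+00,  3.52968312e-01,  1.63338671e+00,  6.02409142e-05,
        1.15520513e+00, -2.40028553e-03]), 'qvel': array([ 0.00155656,  0.00048462,  0.00024916, -0.00027406,  0.00103257,
       -0.00069405]), 'joint_efforts': array([ 1.60271538e-04, -6.05166721e+01, -3.42436731e+01, -4.43245585e-05,
        1.46334212e-03, -7.49782743e-06]), 'eef_pos': array([183.37092557, 597.5058352 , 231.30647022]), 'tcp_rot': array([ 3.14156002e+00, -5.50356915e-05,  2.84376898e+00]), 'contact_force': array([-0.70273928,  0.14703395,  0.51008548]), 'wrist_torque': array([-0.01172036, -0.0056462 , -0.04706748]), 'opening': 0.9978062289858748}
```

Run:
```python
import cv2,numpy as np
a=cv2.imread("pics/scene0.png");b=cv2.imread("pics/side0.png")
f=lambda i,x,y,w,h:cv2.resize(i[y:y+h,x:x+w],(400,300),interpolation=cv2.INTER_CUBIC)
cv2.imwrite("pics/c1.png",np.vstack([np.hstack([f(a,280,215,120,90),f(b,240,225,120,90)]),np.hstack([f(a,170,130,130,98),f(b,190,120,130,98)])]))
```

```text
(no output)
```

View pics/c1.png

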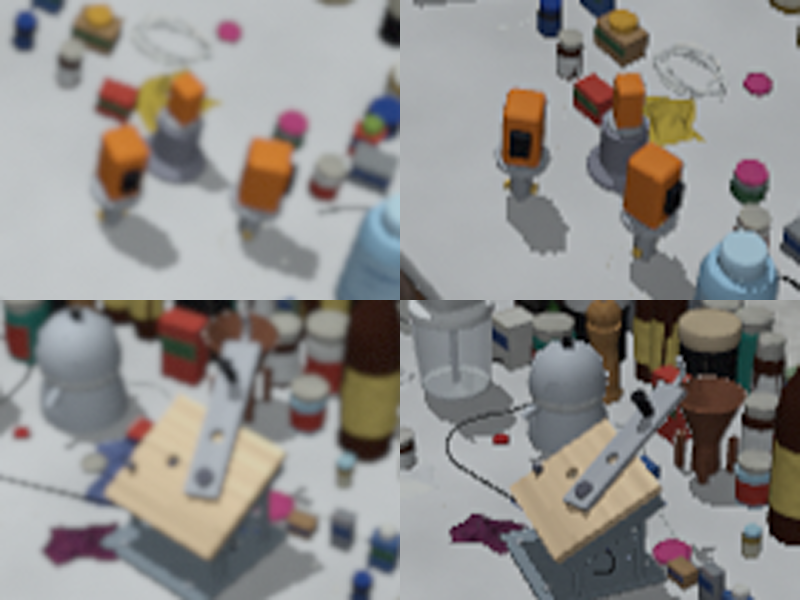

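View pics/scene0.png

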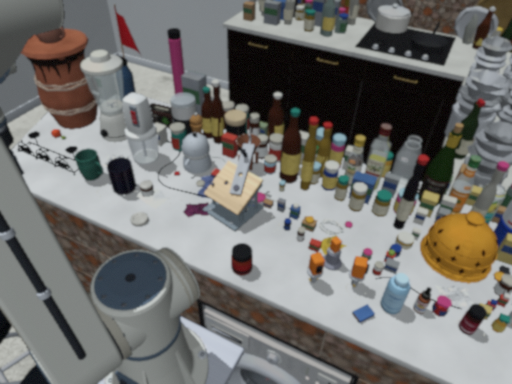

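```bash
cat >> h.py <<'E'
def stand_pose(v):
    x,y,yaw=v[:3]; Rs=(R.from_euler('z',yaw)*R.from_euler('y',-np.radians(28))).as_matrix()
    return Rs,np.array([x,y,115.+(v[3] if len(v)>3 else 0)])
E
cat > b.py <<'E'
from h import *
from scipy.optimize import least_squares
L={'bolt':[0,-50,5],'hole':[0,0,-9],'stud':[-29,36,0],'ahole':[50,-50,0],'knob':[120,-50,16]}
O={'scene':{'bolt':(236.3,187.9),'hole':(226.2,182.3),'stud':(211.6,184.3),'ahole':(240.9,174.5)},
'side':{'bolt':(247.5,182.8),'hole':(245.6,176.2),'stud':(234.5,174.9),'ahole':(258.9,171.3)}}
C={c:get_calibration(c) for c in O}
def f(v):
    Rs,p=stand_pose(v);return np.concatenate([proj(c,p+Rs@L[k],C[c])-uv for c in O for k,uv in O[c].items()])
s=least_squares(f,[567,107,0],x_scale=[1,1,.01],loss='soft_l1')
print(s.x,f(s.x).reshape(-1,2).round(1).tolist());Rs,p=stand_pose(s.x)
print('knob',p+Rs@L['knob'],'tip',p+Rs@[194,-50,10])
w=get_calibration('wrist');T=np.array(w['world_to_cam']);S=sense();Rt=R.from_euler('xyz',S['tcp_rot']).as_matrix()
Tt=np.eye(4);Tt[:3,:3]=Rt;Tt[:3,3]=S['eef_pos'];print('cam in tool',np.linalg.inv(T@Tt).round(2).tolist(),w['intrinsics'])
E
python3 b.py
```

```text
[ 5.73571131e+02  1.42051693e+02 -1.92062978e-01] [[-0.5, -0.6], [-0.6, 0.3], [-0.1, -0.4], [4.1, 1.1], [1.0, -1.7], [-1.1, 0.1], [-1.6, -0.5], [2.1, 2.1]]
knob [660.65897818  74.17999807 185.46374902] tip [727.56073258  61.17028483 214.90695911]
cam in tool [[-0.0, -0.96, -0.27, 70.18], [1.0, -0.0, -0.0, -0.01], [0.0, -0.27, 0.96, -143.17], [0.0, 0.0, 0.0, 1.0]] [[288.10885814   0.         259.81130538]
 [  0.         288.10885814 185.91565752]
 [  0.           0.           1.        ]]
```

```bash
cat >> h.py <<'E'
import json
def Rtool(yaw,tilt,spin=0): # degrees; tool z=-board normal for stand yaw; spin about normal
    return (R.from_euler('z',yaw,degrees=True)*R.from_euler('y',-tilt,degrees=True)*R.from_euler('z',spin,degrees=True)*R.from_euler('x',180,degrees=True))
def rows(poses,op,start=None):
    if start is None: S=sense();start=(S['eef_pos'],R.from_euler('xyz',S['tcp_rot']))
    p0,r0=start;out=[]
    for p,r in poses:
        out.append([op,(r0.inv().apply(np.array(p)-p0)).round(1).tolist(),np.degrees((r0.inv()*r).as_rotvec()).round(1).tolist()])
        p0=p0+r0.apply(out[-1][1]);r0=r0*R.from_rotvec(np.radians(out[-1][2]))
    for i in range(0,len(out),8): print(json.dumps(out[i:i+8]))
    m=np.array([o[1]+o[2] for o in out]);print('max',abs(m).max(0),'norm',np.linalg.norm(m[:,:3],axis=1).max(),np.linalg.norm(m[:,3:],axis=1).max());return p0,r0
def lin(a,b,n): # a,b=(pos,yaw,tilt,spin)
    A=np.hstack(a).astype(float);B=np.hstack(b).astype(float)
    return [((A+(B-A)*t)[:3],Rtool(*(A+(B-A)*t)[3:])) for t in np.arange(1,n+1)/n]
E
python3 - <<'E'
from h import *
Rs,p=stand_pose([570,130,-0.1]);t=p+Rs@[40,-30,150];print(t)
S=sense()
rows(lin((S['eef_pos'],162.9,0,0),(t,-6,28,0),18),85)
E
```

```text
[532.07753474 103.65431056 266.22100144]
[[85, [-26.6, -20.5, -1.9], [-0.1, 1.5, 9.4]], [85, [-29.5, -16.0, -2.8], [-0.4, 1.6, 9.4]], [85, [-31.6, -10.9, -3.6], [-0.6, 1.6, 9.4]], [85, [-32.9, -5.5, -4.7], [-0.9, 1.5, 9.3]], [85, [-33.1, -0.1, -5.5], [-1.2, 1.6, 9.3]], [85, [-32.6, 5.4, -6.4], [-1.4, 1.5, 9.3]], [85, [-31.1, 10.8, -7.1], [-1.6, 1.6, 9.2]], [85, [-28.8, 15.7, -7.5], [-1.9, 1.5, 9.2]]]
[[85, [-25.6, 20.4, -7.7], [-2.2, 1.6, 9.2]], [85, [-21.8, 24.5, -7.4], [-2.4, 1.5, 9.0]], [85, [-17.6, 27.9, -6.9], [-2.6, 1.6, 9.0]], [85, [-12.7, 30.5, -5.9], [-2.9, 1.5, 9.0]], [85, [-7.6, 32.5, -4.6], [-3.1, 1.6, 8.8]], [85, [-2.5, 33.4, -3.0], [-3.4, 1.5, 8.8]], [85, [2.8, 33.5, -1.0], [-3.6, 1.6, 8.6]], [85, [7.7, 32.7, 1.3], [-3.8, 1.5, 8.6]]]
[[85, [12.5, 31.1, 3.6], [-4.1, 1.6, 8.5]], [85, [16.7, 28.5, 6.2], [-4.3, 1.5, 8.3]]]
max [33.1 33.5  7.7  4.3  1.6  9.4] norm 33.71082912062532 9.593747964169165
```

>>> servo_tool(
  rows=[
    [85, [-26.6, -20.5, -1.9], [-0.1, 1.5, 9.4]],
    [85, [-29.5, -16.0, -2.8], [-0.4, 1.6, 9.4]],
    [85, [-31.6, -10.9, -3.6], [-0.6, 1.6, 9.4]],
    [85, [-32.9, -5.5, -4.7], [-0.9, 1.5, 9.3]],
    [85, [-33.1, -0.1, -5.5], [-1.2, 1.6, 9.3]],
    [85, [-32.6, 5.4, -6.4], [-1.4, 1.5, 9.3]],
    [85, [-31.1, 10.8, -7.1], [-1.6, 1.6, 9.2]],
    [85, [-28.8, 15.7, -7.5], [-1.9, 1.5, 9.2]],
  ],
)

```text
clock: 2.2
eef_pos: [339.1, 377.0, 247.0]
tcp_rot: [-3.142, -0.218, 1.528]
contact_force: [0.7, -1.6, -0.1]
opening: 0.997
```

>>> servo_tool(
  rows=[
    [85, [-25.6, 20.4, -7.7], [-2.2, 1.6, 9.2]],
    [85, [-21.8, 24.5, -7.4], [-2.4, 1.5, 9.0]],
    [85, [-17.6, 27.9, -6.9], [-2.6, 1.6, 9.0]],
    [85, [-12.7, 30.5, -5.9], [-2.9, 1.5, 9.0]],
    [85, [-7.6, 32.5, -4.6], [-3.1, 1.6, 8.8]],
    [85, [-2.5, 33.4, -3.0], [-3.4, 1.5, 8.8]],
    [85, [2.8, 33.5, -1.0], [-3.6, 1.6, 8.6]],
    [85, [7.7, 32.7, 1.3], [-3.8, 1.5, 8.6]],
  ],
)

```text
clock: 3.2
eef_pos: [493.8, 157.4, 262.6]
tcp_rot: [-3.141, -0.436, 0.217]
contact_force: [0.6, 0.5, -0.5]
opening: 0.996
```

>>> servo_tool(
  rows=[
    [85, [12.5, 31.1, 3.6], [-4.1, 1.6, 8.5]],
    [85, [16.7, 28.5, 6.2], [-4.3, 1.5, 8.3]],
    [85, [0, 0, 0], [0, 0, 0]],
    [85, [0, 0, 0], [0, 0, 0]],
  ],
)

```text
clock: 3.7
eef_pos: [531.6, 104.1, 266.0]
tcp_rot: [3.14, -0.487, -0.101]
contact_force: [-0.3, 0.4, -0.0]
opening: 0.995
```

Run:
```python
from h import *
S=sense();print(S['qpos'],S['eef_pos'],np.degrees(S['tcp_rot']),S['contact_force'])
import pickle
c=get_calibration('wrist');im=grab_frame('wrist');pickle.dump((c,im,S),open('w1.pkl','wb'))
for t in ['knob','hook_arm','stand']:
    for d in boxes_of('wrist',t)[:2]: w=toworld('wrist',d['centre'],c);print(t,d['conf'],w,proj('wrist',w,c))
cv2.imwrite('pics/w1.png',cv2.resize(im,(800,600),interpolation=cv2.INTER_CUBIC))
```

```text
[ 0.30998667 -0.01969673  2.10252822 -0.32428627  0.632231    2.20348057] [531.58998016 104.09211707 266.01437397] [179.93230945 -27.92558785  -5.80149126] [-0.269198    0.44212866 -0.02447765]
knob 0.56 [376.49148859 -48.56706072  84.88982461] [417.77606393 374.71890924]
hook_arm 0.64 [645.71252021 109.7401811  154.2357929 ] [242.50687275 125.84739715]
stand 0.72 [590.45759942 117.37662806 120.70568097] [241.8334609  186.93501984]
```

View pics/w1.png

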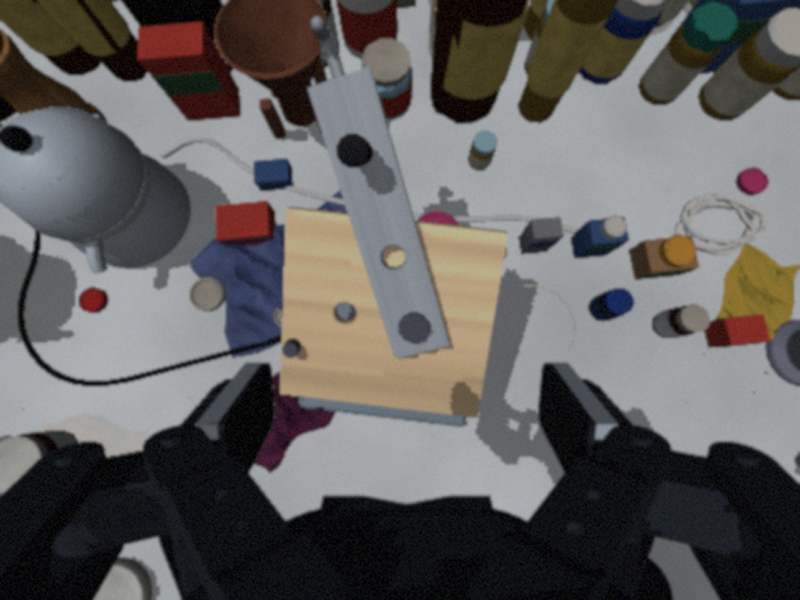

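```bash
cat > fit.py <<'E'
from h import *
import pickle
from scipy.optimize import least_squares
c,im,S=pickle.load(open('w1.pkl','rb'))
O={'bolt':(415,326),'hole':(345,312),'stud':(291,347),'ahole':(394,257),'knob':(354,151)}
def pt(k,a):
    u=np.array([np.cos(a),np.sin(a),0]);pv=np.array([0,-50,0])
    return {'bolt':pv+[0,0,5],'hole':np.array([0,0,-9]),'stud':np.array([-29,36,0]),'ahole':pv+50*u,'knob':pv+120*u+[0,0,32]}[k]
def f(v):
    Rs,p=stand_pose(v);return np.concatenate([proj('',p+Rs@pt(k,v[3]),c)-np.array(uv)*.64 for k,uv in O.items()])
sp=stand_pose;stand_pose=lambda v:sp(v[:3])
s=least_squares(f,[567,107,0,.3],x_scale=[1,1,.01,.01])
if __name__=='__main__':
    print(s.x,f(s.x).reshape(-1,2).round(1).tolist());Rs,p=stand_pose(s.x)
    print('knob',p+Rs@(pt('knob',s.x[3])-[0,0,16]))
    for n,z in (('kettle_l',0),):print([ray('',np.array(q)*.64,100,c).round() for q in [(190,200),(150,265),(95,262)]])
E
python3 fit.py
```

```text
[ 5.77308875e+02  1.42824045e+02 -2.31581093e-01  3.99699828e-01] [[-0.2, 1.0], [0.7, -0.2], [-0.1, 0.3], [0.1, -0.2], [-0.3, -0.8]]
knob [664.23645755 118.93192898 181.02317778]
[array([682., 256., 100.]), array([633., 286., 100.]), array([639., 326., 100.])]
```

```bash
cat > b2.py <<'E'
from h import *
V=(577.3,142.8,-0.2316)
def kp(deg,z,r=120):
    Rs,p=stand_pose(V);a=np.radians(deg);return p+Rs@[r*np.cos(a),-50+r*np.sin(a),z]
if __name__=='__main__':
    S=sense()
    a=(S['eef_pos'],-5.8,27.93,0);b=(kp(22.9,75),-13.27,28,22.9);c=(kp(22.9,9),-13.27,28,22.9)
    e=rows(lin(a,b,5)+lin(b,c,3),42)
    print('sweep');s=[]
    for d in np.linspace(22.9,91,14)[1:]: s.append((kp(d,9),Rtool(-13.27,28,d)))
    rows(s,14,(c[0],Rtool(*c[1:])))
E
python3 b2.py
```

```text
[[42, [15.0, -6.4, 15.5], [-0.6, -0.1, -3.4]], [42, [15.5, -5.7, 15.4], [-0.7, -0.0, -3.2]], [42, [15.7, -5.0, 15.3], [-0.7, -0.1, -3.3]], [42, [16.0, -4.2, 15.3], [-0.7, -0.2, -3.2]], [42, [16.3, -3.6, 15.1], [-0.6, -0.3, -3.3]], [42, [0.0, 0.1, 22.0], [-0.0, 0.0, 0.0]], [42, [0.0, -0.0, 22.0], [-0.0, 0.0, 0.0]], [42, [0.0, -0.0, 22.0], [-0.0, 0.0, 0.0]]]
max [16.3  6.4 22.   0.7  0.3  3.4] norm 22.580965435516703 3.4539832078341086
sweep
[[14, [-0.5, -11.0, -0.0], [0.0, -0.0, -5.2]], [14, [-0.5, -10.9, -0.0], [-0.0, 0.0, -5.3]], [14, [-0.5, -11.0, -0.0], [0.0, 0.0, -5.2]], [14, [-0.5, -10.9, -0.0], [0.0, 0.0, -5.3]], [14, [-0.5, -11.0, -0.0], [-0.0, 0.0, -5.2]], [14, [-0.5, -10.9, -0.0], [-0.0, 0.0, -5.2]], [14, [-0.5, -11.0, -0.0], [-0.0, 0.0, -5.3]], [14, [-0.5, -11.0, -0.0], [-0.0, 0.0, -5.2]]]
[[14, [-0.5, -10.9, -0.0], [0.0, 0.0, -5.2]], [14, [-0.5, -11.0, -0.0], [0.0, 0.0, -5.3]], [14, [-0.5, -10.9, -0.0], [-0.0, 0.0, -5.2]], [14, [-0.5, -11.0, -0.0], [0.0, 0.0, -5.3]], [14, [-0.5, -10.9, -0.0], [0.0, 0.0, -5.2]]]
max [ 0.5 11.   0.   0.   0.   5.3] norm 11.01135777277262 5.3
```

>>> servo_tool(
  rows=[
    [42, [15.0, -6.4, 15.5], [-0.6, -0.1, -3.4]],
    [42, [15.5, -5.7, 15.4], [-0.7, 0, -3.2]],
    [42, [15.7, -5.0, 15.3], [-0.7, -0.1, -3.3]],
    [42, [16.0, -4.2, 15.3], [-0.7, -0.2, -3.2]],
    [42, [16.3, -3.6, 15.1], [-0.6, -0.3, -3.3]],
    [42, [0, 0, 20], [0, 0, 0]],
    [42, [0, 0, 0], [0, 0, 0]],
  ],
)

```text
clock: 4.78
eef_pos: [645.4, 122.0, 213.0]
tcp_rot: [2.938, -0.443, 0.212]
contact_force: [-0.0, 0.2, -0.5]
opening: 0.49
```

>>> servo_tool(
  rows=[
    [42, [0, 0, 22], [0, 0, 0]],
    [42, [0, 0, 22], [0, 0, 0]],
    [42, [0, 0, 0], [0, 0, 0]],
  ],
)

```text
clock: 5.15
eef_pos: [665.5, 117.1, 175.2]
tcp_rot: [2.938, -0.444, 0.212]
contact_force: [-0.9, -0.2, 0.1]
opening: 0.491
```

>>> servo_tool(
  rows=[
    [10, [0, 0, 0], [0, 0, 0]],
    [10, [0, 0, 0], [0, 0, 0]],
    [10, [0, 0, 0], [0, 0, 0]],
    [10, [0, 0, 0], [0, 0, 0]],
  ],
  force=20,
)

```text
clock: 5.65
eef_pos: [666.7, 118.0, 177.5]
tcp_rot: [2.938, -0.447, 0.213]
contact_force: [-6.6, 1.6, 7.0]
opening: 0.2
```

>>> servo_tool(
  rows=[
    [10, [0, 0, -3], [0, 0, 0]],
    [10, [-0.5, -11.0, 0], [0, 0, -5.2]],
    [10, [-0.5, -11.0, 0], [0, 0, -5.2]],
    [10, [-0.5, -11.0, 0], [0, 0, -5.2]],
    [10, [-0.5, -11.0, 0], [0, 0, -5.3]],
  ],
)

```text
clock: 6.28
eef_pos: [653.4, 158.8, 167.6]
tcp_rot: [2.788, -0.344, 0.597]
contact_force: [5.6, -3.4, -5.3]
opening: 0.201
```

>>> servo_tool(
  rows=[
    [10, [-0.5, -11.0, 0], [0, 0, -5.3]],
    [10, [-0.5, -11.0, 0], [0, 0, -5.3]],
    [10, [-0.5, -11.0, 0], [0, 0, -5.2]],
    [10, [-0.5, -11.0, 0], [0, 0, -5.2]],
  ],
)

```text
clock: 6.78
eef_pos: [628.7, 191.0, 151.1]
tcp_rot: [2.693, -0.2, 0.947]
contact_force: [4.9, -2.3, -6.2]
opening: 0.206
```

>>> servo_tool(
  rows=[
    [10, [-0.5, -11.0, 0], [0, 0, -5.2]],
    [10, [-0.5, -11.0, 0], [0, 0, -5.2]],
    [10, [-0.5, -11.0, 0], [0, 0, -5.2]],
    [10, [-0.5, -11.0, 0], [0, 0, -5.2]],
    [10, [0, 0, 0], [0, 0, 0]],
  ],
)

```text
clock: 7.4
eef_pos: [594.2, 210.6, 130.9]
tcp_rot: [2.656, -0.036, 1.27]
contact_force: [2.2, 0.7, -5.7]
opening: 0.199
```

>>> servo_tool(
  rows=[
    [10, [-0.1, -4, 0], [0, 0, -2]],
    [10, [-0.1, -4, 0], [0, 0, -2]],
    [10, [0, 0, 0], [0, 0, 0]],
  ],
)

```text
clock: 7.78
eef_pos: [588.1, 212.3, 127.5]
tcp_rot: [2.654, -0.004, 1.331]
contact_force: [4.4, 1.0, -7.8]
opening: 0.205
```

Run:
```python
from b2 import *
S=sense();Rs,p=stand_pose(V);l=Rs.T@(S['eef_pos']-p);r=R.from_matrix(Rs.T)*R.from_euler('xyz',S['tcp_rot'])*R.from_euler('x',180,degrees=True)
print(l,np.degrees(np.arctan2(l[1]+50,l[0])),r.as_euler('xyz',degrees=True),Rs.T@S['contact_force'],S['wrist_torque'],S['qpos'])
```

```text
[ 1.11807744 70.11876401 13.60621692] 89.46670056913385 [4.17756086e-02 2.08437426e-02 8.94619904e+01] [-0.1251642   1.95931853 -8.80120403] [0.19814326 0.25930971 0.10834239] [ 0.52057245  0.35515856  2.01914038 -0.71806754  0.50893345  1.35186309]
```

>>> servo_tool(
  rows=[
    [10, [0, -3, 0], [0, 0, -1]],
    [10, [0, -3, 0], [0, 0, 0]],
    [10, [0, 0, 0], [0, 0, 0]],
  ],
)

```text
clock: 8.15
eef_pos: [586.1, 213.0, 126.8]
tcp_rot: [2.649, 0.004, 1.346]
contact_force: [22.1, -8.7, -8.1]
opening: 0.207
```

Run:
```python
from b2 import *
S=sense();Rs,p=stand_pose(V);l=Rs.T@(S['eef_pos']-p);r=R.from_matrix(Rs.T)*R.from_euler('xyz',S['tcp_rot'])*R.from_euler('x',180,degrees=True)
print(l,np.degrees(np.arctan2(l[1]+50,l[0])),r.as_euler('xyz',degrees=True),Rs.T@S['contact_force'],S['wrist_torque'])
```

```text
[-1.09360563 70.39333643 13.96721406] 90.52043797117938 [-2.22536799e-01  4.12141573e-03  9.04276489e+01] [ 16.96417844  -3.41677748 -18.21115694] [-1.09008949 -2.11281036 -0.30598263]
```

>>> servo_tool(
  rows=[
    [40, [0, 4, 0], [0, 0, 0]],
    [40, [0, 0, 0], [0, 0, 0]],
    [40, [0, 0, 0], [0, 0, 0]],
  ],
)

```text
clock: 8.52
eef_pos: [586.0, 212.8, 126.8]
tcp_rot: [2.654, 0.004, 1.347]
contact_force: [-1.8, 0.1, -0.0]
opening: 0.467
```

>>> servo_tool(
  rows=[
    [40, [-5, 0, -25], [0, 0, 0]],
    [60, [-15, 0, -30], [0, 0, 0]],
    [85, [-15, 0, -30], [0, 0, 0]],
    [85, [-15, 0, -25], [0, 0, 0]],
    [85, [0, 0, 0], [0, 0, 0]],
    [85, [0, 0, 0], [0, 0, 0]],
  ],
)

```text
clock: 9.28
eef_pos: [525.0, 176.1, 223.7]
tcp_rot: [2.653, 0.004, 1.347]
contact_force: [-0.2, 0.3, -0.4]
opening: 0.995
```

Run:
```python
from h import *
import pickle
S=sense();print(S['qpos'],S['eef_pos'],S['contact_force'])
c=get_calibration('wrist');im=grab_frame('wrist');pickle.dump((c,im,S),open('w2.pkl','wb'))
from b2 import V
Rs,p=stand_pose(V)
P={'lock':[0,0,0],'bolt':[0,-50,5],'knob':[0,70,32],'stud':[-29,36,0]}
for k,l in P.items(): print(k,proj('',p+Rs@l,c)/.64)
cv2.imwrite('pics/w2.png',cv2.resize(im,(800,600),interpolation=cv2.INTER_CUBIC))
```

```text
[ 0.52064345  0.09831527  2.0873752  -0.54905682  0.66145918  1.13142396] [525.02502168 176.14547313 223.7463661 ] [-0.23604848  0.34299066 -0.40160492]
lock [407.95432829 311.47617261]
bolt [407.1941308  387.50061342]
knob [409.50256803 202.17691193]
stud [360.47781632 254.42163397]
```

View pics/w2.png

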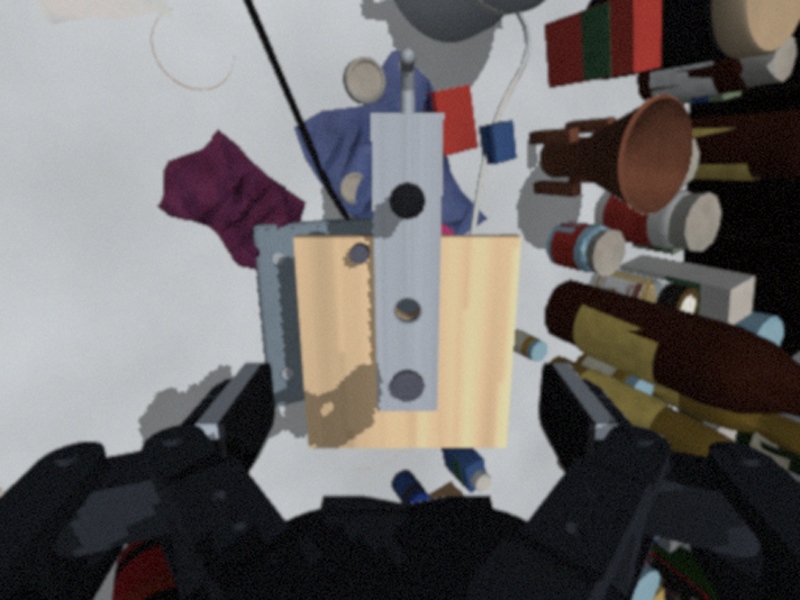

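Run:
```python
from h import *
S=sense()
rows(lin((S['eef_pos'],-13.27,28,90.4),(np.array([510,-268,220]),0,0,0),11),70)
```

```text
[[70, [-39.7, 6.5, 4.0], [2.5, 0.4, 7.3]], [70, [-38.5, 11.6, 3.4], [2.6, -0.0, 7.1]], [70, [-36.8, 16.5, 2.7], [2.6, -0.5, 7.1]], [70, [-34.4, 21.0, 2.2], [2.4, -0.8, 7.1]], [70, [-31.6, 25.2, 1.6], [2.2, -1.3, 7.0]], [70, [-28.2, 28.8, 1.3], [2.0, -1.6, 7.1]], [70, [-24.4, 32.2, 1.0], [1.8, -1.9, 7.0]], [70, [-20.2, 35.0, 0.7], [1.4, -2.1, 7.0]]]
[[70, [-15.9, 37.1, 0.4], [1.0, -2.3, 7.0]], [70, [-11.1, 38.8, 0.3], [0.6, -2.5, 7.1]], [70, [-6.3, 39.9, 0.3], [0.2, -2.5, 7.0]]]
max [39.7 39.9  4.   2.6  2.5  7.3] norm 40.44947465666272 7.726577508832744
```

>>> servo_tool(
  rows=[
    [70, [-39.7, 6.5, 4.0], [2.5, 0.4, 7.3]],
    [70, [-38.5, 11.6, 3.4], [2.6, 0, 7.1]],
    [70, [-36.8, 16.5, 2.7], [2.6, -0.5, 7.1]],
    [70, [-34.4, 21.0, 2.2], [2.4, -0.8, 7.1]],
    [70, [-31.6, 25.2, 1.6], [2.2, -1.3, 7.0]],
    [70, [-28.2, 28.8, 1.3], [2.0, -1.6, 7.1]],
    [70, [-24.4, 32.2, 1.0], [1.8, -1.9, 7.0]],
    [70, [-20.2, 35.0, 0.7], [1.4, -2.1, 7.0]],
  ],
)

```text
clock: 10.32
eef_pos: [514.0, -148.6, 220.3]
tcp_rot: [3.088, -0.119, 0.366]
contact_force: [1.6, -0.1, -0.8]
opening: 0.818
```

>>> servo_tool(
  rows=[
    [70, [-15.9, 37.1, 0.4], [1.0, -2.3, 7.0]],
    [70, [-11.1, 38.8, 0.3], [0.6, -2.5, 7.1]],
    [70, [-6.3, 39.9, 0.3], [0.2, -2.5, 7.0]],
    [70, [0, 0, 0], [0, 0, 0]],
    [70, [0, 0, 0], [0, 0, 0]],
  ],
)

```text
clock: 10.95
eef_pos: [509.6, -267.7, 219.3]
tcp_rot: [-3.14, 0.0, -0.0]
contact_force: [0.4, -0.1, -0.2]
opening: 0.817
```

Run:
```python
from h import *
import pickle
S=sense();print(S['qpos'],S['eef_pos'],np.degrees(S['tcp_rot']))
c=get_calibration('wrist');im=grab_frame('wrist');pickle.dump((c,im,S),open('w3.pkl','wb'))
for t in ['pin_grip','pin','pin_button','pin_rest']:
    for d in boxes_of('wrist',t)[:3]: w=toworld('',d['centre'],c);print(t,round(d['conf'],2),w.round(1),proj('',w,c).round(1))
u,v=proj('',[510,-268,85],c).astype(int);print(u,v)
x,y=max(u-100,0),max(v-75,0);print('origin',x,y)
cv2.imwrite('pics/w3.png',cv2.resize(im[y:y+150,x:x+200],(800,600),interpolation=cv2.INTER_CUBIC))
```

```text
[-4.86852740e-01  2.89253906e-01  1.75273086e+00  1.10938978e-03
  1.10038278e+00  1.08344588e+00] [ 509.63226414 -267.69433973  219.28916311] [-1.79929159e+02  1.27196067e-02 -3.08138312e-04]
pin_grip 0.83 [ 525.  -260.2  105.6] [251.9 164.5]
pin_grip 0.8 [ 477.3 -345.   104.2] [340.8 213.1]
pin_grip 0.59 [ 431.8 -241.3  106.5] [233.6 256.8]
pin 0.97 [ 434.6 -240.9  108.3] [233.  255.3]
pin 0.88 [ 528.6 -261.9  103.8] [253.8 160.2]
pin 0.56 [ 474.6 -349.2  102.5] [344.5 215.1]
pin_button 0.62 [ 476.5 -376.5  100.1] [372.  212.2]
pin_button 0.38 [ 534.7 -267.4    9.9] [259.9 140.8]
pin_button 0.24 [ 528.4 -264.2  100.4] [256.3 159.8]
pin_rest 0.93 [ 535.3 -268.1    5.9] [260.5 139.8]
260 175
origin 160 100
```

View pics/w3.png

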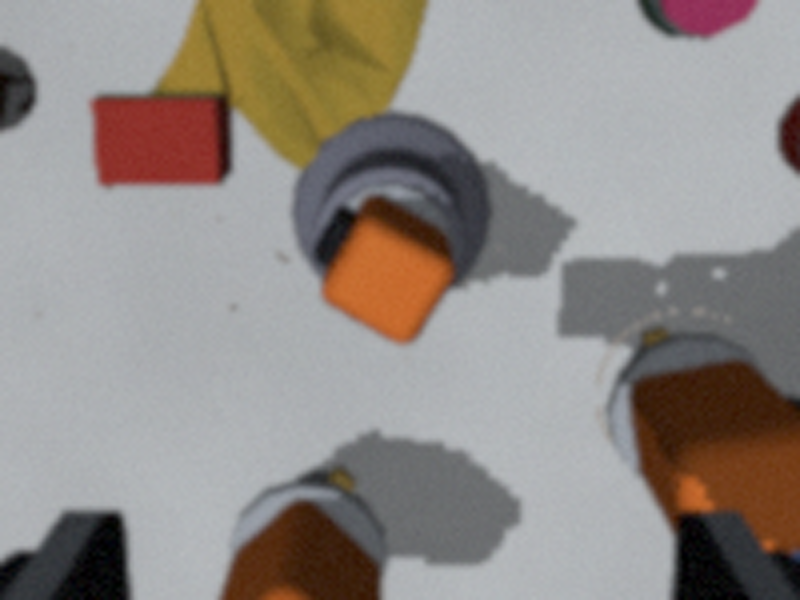

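Run:
```python
from h import *
import pickle
c,im,S=pickle.load(open('w3.pkl','rb'))
b=cv2.resize(im[140:195,225:290],None,fx=8,fy=8,interpolation=cv2.INTER_CUBIC).astype(int)
m=((b[...,2]>165)&(b[...,0]<110)).astype(np.uint8)
n,l,st,ce=cv2.connectedComponentsWithStats(m);k=1+np.argmax(st[1:,4]);pts=np.argwhere(l==k)[:,::-1].astype(np.float32)
uv=(pts+.5)/8-.5+[225,140]
W=np.array([ray('',q,105,c)[:2] for q in uv[::7]]);r=cv2.minAreaRect(W.astype(np.float32));print(r,W.mean(0),len(W))
print(cv2.boxPoints(r))
# rest centre check
print('rest foot',ray('',(160+392/4,100+205/4),8,c))
```

```text
((519.18994140625, -263.56427001953125), (22.24947738647461, 20.899690628051758), 59.32288360595703) [ 519.25133755 -263.73174171] 4715
[[ 504.52664 -267.80066]
 [ 522.5015  -278.46368]
 [ 533.8533  -259.32788]
 [ 515.87836 -248.66486]]
rest foot [ 521.51158889 -265.08333377    8.        ]
```

Run:
```python
from h import *
S=sense()
b=(np.array([519.2,-263.6,130]),-30.7,0,0)
rows(lin((S['eef_pos'],0,0,0),b,4)+lin(b,(np.array([519.2,-263.6,66]),-30.7,0,0),3),46)
```

```text
[[46, [2.3, -0.9, 22.7], [-0.0, -0.1, 7.7]], [46, [2.2, -1.2, 22.6], [-0.0, 0.0, 7.7]], [46, [2.0, -1.5, 22.7], [-0.0, 0.0, 7.7]], [46, [1.7, -1.8, 22.7], [-0.0, 0.0, 7.6]], [46, [0.0, -0.0, 21.3], [-0.0, 0.0, 0.0]], [46, [0.0, -0.0, 21.4], [-0.0, 0.0, 0.0]], [46, [0.0, -0.0, 21.3], [-0.0, 0.0, 0.0]]]
max [ 2.3  1.8 22.7  0.   0.1  7.7] norm 22.8372502723073 7.700649323271382
```

>>> servo_tool(
  rows=[
    [46, [2.3, -0.9, 22.7], [0, 0, 7.7]],
    [46, [2.2, -1.2, 22.6], [0, 0, 7.7]],
    [46, [2.0, -1.5, 22.7], [0, 0, 7.7]],
    [46, [1.7, -1.8, 22.7], [0, 0, 7.6]],
    [46, [0, 0, 0], [0, 0, 0]],
    [46, [0, 0, 0], [0, 0, 0]],
  ],
)

```text
clock: 11.95
eef_pos: [519.7, -264.4, 130.8]
tcp_rot: [-3.141, -0.002, -0.533]
contact_force: [-0.1, -0.7, -0.5]
opening: 0.537
```

>>> servo_tool(
  rows=[
    [46, [0, 0, 21.3], [0, 0, 0]],
    [46, [0, 0, 21.4], [0, 0, 0]],
    [46, [0, 0, 21.3], [0, 0, 0]],
    [46, [0, 0, 0], [0, 0, 0]],
  ],
)

```text
clock: 12.45
eef_pos: [519.0, -264.3, 65.8]
tcp_rot: [-3.141, -0.0, -0.535]
contact_force: [-0.6, -0.3, 0.3]
opening: 0.539
```

>>> servo_tool(
  rows=[
    [20, [0, 0, 0], [0, 0, 0]],
    [20, [0, 0, 0], [0, 0, 0]],
    [20, [0, 0, 0], [0, 0, 0]],
    [20, [0, 0, 0], [0, 0, 0]],
  ],
  force=50,
)

```text
clock: 12.95
eef_pos: [520.5, -265.1, 67.7]
tcp_rot: [-3.141, -0.004, -0.536]
contact_force: [-0.8, -0.8, 8.2]
opening: 0.304
```

>>> servo_tool(
  rows=[
    [20, [0, 0, -20], [0, 0, 0]],
    [20, [0, 0, -35], [0, 0, 0]],
    [20, [0, 0, -40], [0, 0, 0]],
    [20, [0, 0, -40], [0, 0, 0]],
    [20, [0, 0, 0], [0, 0, 0]],
    [20, [0, 0, 0], [0, 0, 0]],
  ],
)

```text
clock: 13.7
eef_pos: [518.8, -264.3, 200.8]
tcp_rot: [-3.141, -0.001, -0.536]
contact_force: [0.3, 0.2, -1.6]
opening: 0.297
```

Run:
```python
from h import *
import pickle
S=sense();print(S['qpos'],S['eef_pos'],S['opening'],S['contact_force'])
c=get_calibration('wrist');im=grab_frame('wrist');pickle.dump((c,im,S),open('w4.pkl','wb'))
Rt=R.from_euler('xyz',S['tcp_rot']);
g=lambda x,y,z:proj('',S['eef_pos']+Rt.apply([x,y,z]),c)
print(g(0,0,-37.3),[((g(x,y,-37.3)-[160,170])*4).round().tolist() for x,y in [(0,0),(12,12),(-12,12),(-12,-12),(12,-12)]],((g(0,0,12.7)-[160,170])*4).round())
cv2.imwrite('pics/w4.png',cv2.resize(im[170:320,160:360],(800,600),interpolation=cv2.INTER_CUBIC))
```

```text
[-4.74141578e-01  3.17661725e-01  1.75775852e+00  8.26295053e-04
  1.06509071e+00  1.63250688e+00] [ 518.79014324 -264.27199498  200.78566427] 0.29657114274424407 [ 0.3269014   0.20123387 -1.57129358]
[259.2575539  273.93180218] [[397.0, 416.0], [515.0, 312.0], [509.0, 514.0], [286.0, 514.0], [279.0, 312.0]] [397. 222.]
```

View pics/w4.png

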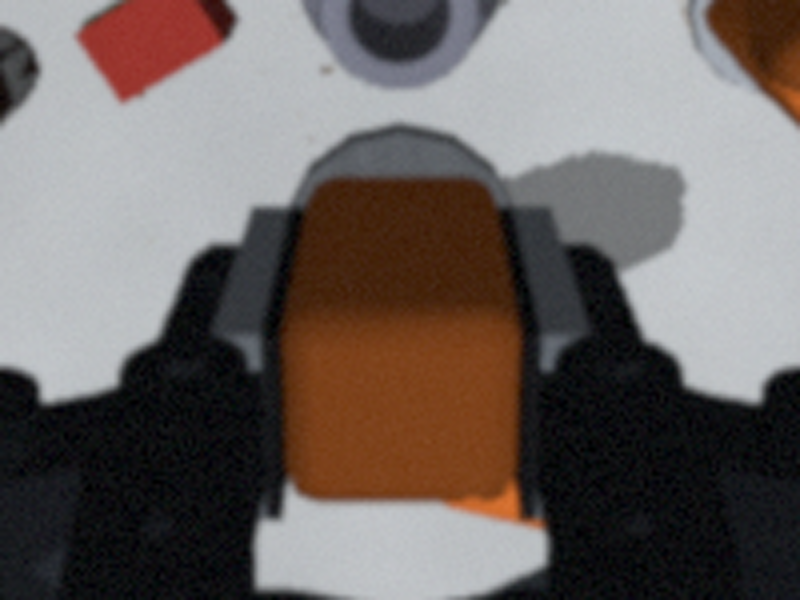

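```bash
cat > ins.py <<'E'
from b2 import *
Rs,P=stand_pose(V)
def tp(x,y,z): return P+Rs@[x,y,z]
def loc():
    S=sense();l=Rs.T@(S['eef_pos']-P);r=R.from_matrix(Rs.T)*R.from_euler('xyz',S['tcp_rot'])*R.from_euler('x',180,degrees=True)
    print('t',S['clock'],'loc',l.round(1),'rot',r.as_euler('xyz',degrees=True).round(2),'F',(Rs.T@S['contact_force']).round(1),'M',(Rs.T@S['wrist_torque']).round(2),'op',S['opening']*85.4)
E
python3 - <<'E'
from ins import *
c=get_calibration('wrist');S=sense();Rt=R.from_euler('xyz',S['tcp_rot'])
print((proj('',S['eef_pos']+Rt.apply([17,0,7.7]),c)-[160,170])*4,(proj('',S['eef_pos']+Rt.apply([12,0,7.7]),c)-[160,170])*4)
b=(tp(-.7,.8,105),-13.27,28,0);d=(tp(-.7,.8,58),-13.27,28,0)
rows(lin((S['eef_pos'],-30.7,0,0),b,11)+lin(b,d,3),20)
E
```

```text
[396.84298541 122.76660118] [396.88764719 156.76797292]
[[20, [-18.7, -33.2, -0.6], [-0.0, 2.6, -1.6]], [20, [-17.6, -33.8, -1.5], [0.1, 2.5, -1.6]], [20, [-16.7, -34.2, -2.1], [0.2, 2.6, -1.6]], [20, [-15.5, -34.7, -2.8], [0.2, 2.5, -1.5]], [20, [-14.5, -35.1, -3.3], [0.3, 2.5, -1.6]], [20, [-13.4, -35.5, -3.7], [0.4, 2.6, -1.5]], [20, [-12.3, -35.8, -4.1], [0.5, 2.5, -1.5]], [20, [-11.2, -36.2, -4.2], [0.5, 2.6, -1.5]]]
[[20, [-10.0, -36.6, -4.4], [0.6, 2.5, -1.5]], [20, [-8.8, -36.8, -4.4], [0.6, 2.6, -1.5]], [20, [-7.7, -37.0, -4.5], [0.7, 2.5, -1.4]], [20, [0.0, -0.1, 15.7], [0.0, 0.0, 0.0]], [20, [0.0, 0.0, 15.7], [0.0, 0.0, 0.0]], [20, [0.0, 0.0, 15.6], [0.0, 0.0, 0.0]]]
max [18.7 37.  15.7  0.7  2.6  1.6] norm 38.19581128867405 3.0610455730027937
```

>>> servo_tool(
  rows=[
    [20, [-18.7, -33.2, -0.6], [0, 2.6, -1.6]],
    [20, [-17.6, -33.8, -1.5], [0.1, 2.5, -1.6]],
    [20, [-16.7, -34.2, -2.1], [0.2, 2.6, -1.6]],
    [20, [-15.5, -34.7, -2.8], [0.2, 2.5, -1.5]],
    [20, [-14.5, -35.1, -3.3], [0.3, 2.5, -1.6]],
    [20, [-13.4, -35.5, -3.7], [0.4, 2.6, -1.5]],
    [20, [-12.3, -35.8, -4.1], [0.5, 2.5, -1.5]],
    [20, [-11.2, -36.2, -4.2], [0.5, 2.6, -1.5]],
  ],
)

```text
clock: 14.75
eef_pos: [525.8, 41.4, 204.8]
tcp_rot: [3.141, -0.357, -0.314]
contact_force: [0.3, -0.1, -0.8]
opening: 0.301
```

>>> servo_tool(
  rows=[
    [20, [-10.0, -36.6, -4.4], [0.6, 2.5, -1.5]],
    [20, [-8.8, -36.8, -4.4], [0.6, 2.6, -1.5]],
    [20, [-7.7, -37.0, -4.5], [0.7, 2.5, -1.4]],
    [20, [0, 0, 0], [0, 0, 0]],
    [20, [0, 0, 15.7], [0, 0, 0]],
    [20, [0, 0, 15.7], [0, 0, 0]],
    [20, [0, 0, 15.6], [0, 0, 0]],
    [20, [0, 0, 0], [0, 0, 0]],
  ],
)

```text
clock: 15.75
eef_pos: [551.0, 148.2, 164.6]
tcp_rot: [3.138, -0.488, -0.232]
contact_force: [0.4, 0.6, -0.2]
opening: 0.294
```

Run:
```python
from ins import *
loc()
import pickle
S=sense();c=get_calibration('wrist');im=grab_frame('wrist');pickle.dump((c,im,S),open('w5.pkl','wb'))
cv2.imwrite('pics/w5.png',cv2.resize(im,(800,600),interpolation=cv2.INTER_CUBIC))
for l in ([0,0,0],[0,-50,5],[0,70,32],[-.7,.8,0]): print(l,proj('',tp(*l),c)/.64)
Rt=R.from_euler('xyz',S['tcp_rot']);print('tip',proj('',S['eef_pos']+Rt.apply([0,0,46.7]),c)/.64)
```

```text
t 15.75 loc [-0.4 -0.8 56.4] rot [-0.2   0.07 -0.  ] F [ 0.1  0.6 -0.3] M [-0.04  0.27  0.05] op 25.085903273254953
[0, 0, 0] [403.45990181 313.66636183]
[0, -50, 5] [512.49270243 317.0187494 ]
[0, 70, 32] [228.28461094 339.97590534]
[-0.7, 0.8, 0] [401.75746648 315.08248453]
tip [405.65922337 321.73297643]
```

View pics/w5.png

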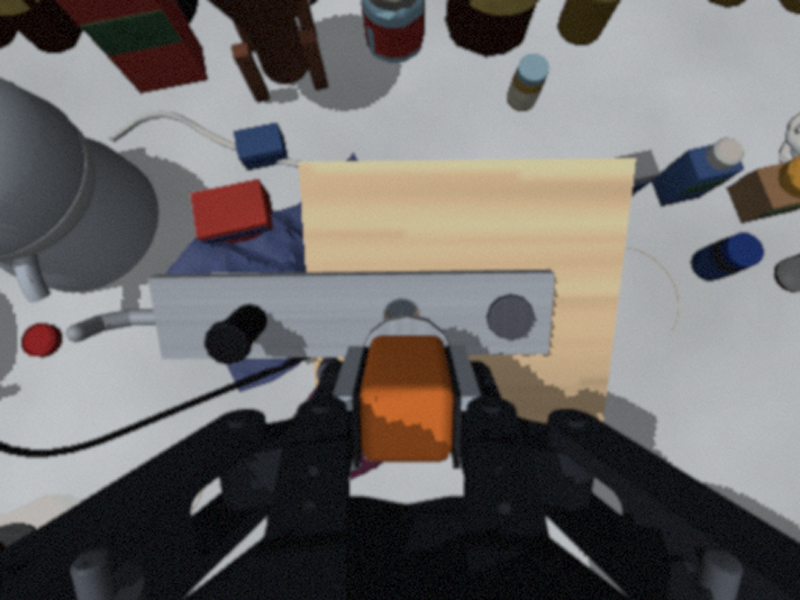

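>>> servo_tool(
  rows=[
    [20, [0.3, -1.3, 0], [0, 0, 0]],
    [20, [0, 0, 6], [0, 0, 0]],
    [20, [0, 0, 4], [0, 0, 0]],
    [20, [0, 0, 3], [0, 0, 0]],
    [20, [0, 0, 0], [0, 0, 0]],
  ],
)

```text
clock: 16.42
eef_pos: [557.5, 149.2, 154.9]
tcp_rot: [3.14, -0.49, -0.231]
contact_force: [-0.9, -0.6, -1.0]
opening: 0.299
```

```bash
python3 -c "
from ins import *
loc()"
```

```text
t 16.425 loc [ 0.5  1.7 44.9] rot [-0.08 -0.05  0.04] F [-1.1 -0.8 -0.6] M [ 0.03  0.32 -0.01] op 25.540809086692708
```

>>> servo_tool(
  rows=[
    [20, [0, 0, 3], [0, 0, 0]],
    [20, [0, 0, 3], [0, 0, 0]],
    [20, [0, 0, 0], [0, 0, 0]],
  ],
)

```text
clock: 16.8
eef_pos: [560.3, 148.5, 149.6]
tcp_rot: [3.14, -0.49, -0.231]
contact_force: [-0.2, -0.0, -0.3]
opening: 0.302
```

```bash
python3 -c "
from ins import *
loc()"
```

```text
t 16.8 loc [ 0.5  1.7 38.9] rot [-0.07 -0.05  0.04] F [-0.4 -0.1 -0.2] M [0.   0.27 0.01] op 25.779481922076137
```

>>> servo_tool(
  rows=[
    [20, [0, 0, 3], [0, 0, 0]],
    [20, [0, 0, 3], [0, 0, 0]],
    [20, [0, 0, 3], [0, 0, 0]],
    [20, [0, 0, 0], [0, 0, 0]],
  ],
)

```text
clock: 17.3
eef_pos: [564.4, 147.5, 141.6]
tcp_rot: [3.14, -0.489, -0.231]
contact_force: [-0.4, 0.4, -1.4]
opening: 0.297
```

```bash
python3 -c "
from ins import *
loc()"
```

```text
t 17.3 loc [ 0.5  1.7 29.9] rot [-0.08 -0.04  0.04] F [-1.1  0.3 -1. ] M [-0.01  0.26  0.01] op 25.357955470180343
```

Slipping in freely; remaining about 17 mm.

>>> servo_tool(
  rows=[
    [20, [0, 0, 4], [0, 0, 0]],
    [20, [0, 0, 4], [0, 0, 0]],
    [20, [0, 0, 4], [0, 0, 0]],
    [20, [0, 0, 2], [0, 0, 0]],
    [20, [0, 0, 0], [0, 0, 0]],
  ],
)

```text
clock: 17.92
eef_pos: [570.9, 146.0, 129.3]
tcp_rot: [3.14, -0.49, -0.231]
contact_force: [-0.3, -0.8, -1.4]
opening: 0.298
```

>>> servo_tool(
  rows=[
    [20, [0, 0, 2], [0, 0, 0]],
    [20, [0, 0, 1.5], [0, 0, 0]],
    [20, [0, 0, 0], [0, 0, 0]],
  ],
)

```text
clock: 18.3
eef_pos: [572.5, 145.8, 126.6]
tcp_rot: [3.14, -0.49, -0.231]
contact_force: [-0.5, 1.0, 1.0]
opening: 0.3
```

```bash
python3 -c "
from ins import *
loc()"
```

```text
t 18.3 loc [ 0.7  1.8 12.8] rot [-0.06 -0.08  0.03] F [-0.2  0.8  1.2] M [-0.04  0.37  0.01] op 25.599235668077036
```

Continue until the flange contact shows in the force.

>>> servo_tool(
  rows=[
    [20, [0, 0, 1], [0, 0, 0]],
    [20, [0, 0, 1], [0, 0, 0]],
    [20, [0, 0, 0], [0, 0, 0]],
  ],
)

```text
clock: 18.68
eef_pos: [572.8, 145.6, 126.4]
tcp_rot: [3.141, -0.491, -0.232]
contact_force: [-25.5, 2.0, 33.0]
opening: 0.298
```

```bash
python3 -c "
from ins import *
loc()"
```

```text
t 18.675 loc [ 0.9  1.7 12.5] rot [-0.05 -0.15 -0.01] F [-6.8 -4.  41. ] M [-0.36  1.33 -0.02] op 25.41930845639665
```

>>> servo_tool(
  rows=[
    [20, [0, 0, -1], [0, 0, 0]],
    [20, [0, 0, 0], [0, 0, 0]],
    [42, [0, 0, 0], [0, 0, 0]],
    [42, [0, 0, 0], [0, 0, 0]],
    [42, [0, 0, 0], [0, 0, 0]],
  ],
)

```text
clock: 19.3
eef_pos: [573.0, 145.6, 125.5]
tcp_rot: [3.14, -0.49, -0.231]
contact_force: [0.6, -0.2, 0.3]
opening: 0.492
```

>>> servo_tool(
  rows=[
    [42, [0, 0, -10], [0, 0, 0]],
    [42, [0, 0, -25], [0, 0, 0]],
    [42, [0, 0, -35], [0, 0, 0]],
    [60, [0, 0, -40], [0, 0, 0]],
    [60, [0, 0, 0], [0, 0, 0]],
    [60, [0, 0, 0], [0, 0, 0]],
  ],
)

```text
clock: 20.05
eef_pos: [522.5, 157.6, 222.7]
tcp_rot: [3.141, -0.49, -0.231]
contact_force: [-0.3, 0.3, -0.6]
opening: 0.7
```

Run:
```python
from ins import *
loc()
S=sense();c=get_calibration('wrist');im=grab_frame('wrist')
u,v=proj('',tp(0,0,28),c).astype(int);x,y=max(u-100,0),max(v-75,0)
print([((proj('',tp(0,0,z),c)-[x,y])*4).round() for z in (0,28,50)])
A=cv2.resize(im[y:y+150,x:x+200],(800,600),interpolation=cv2.INTER_CUBIC)
cv2.imwrite('pics/w6.png',A)
for t in ['pin_button','pin_grip']:
    for d in boxes_of('wrist',t)[:3]: w=toworld('',d['centre'],c);print(t,round(d['conf'],2),(Rs.T@(w-P)).round(1))
```

```text
t 20.05 loc [  0.4   1.9 121.7] rot [-0.04 -0.08  0.04] F [-0.6  0.2 -0.3] M [-0.05  0.25  0.01] op 59.80757905055847
[array([402., 270.]), array([403., 303.]), array([404., 335.])]
pin_button 0.55 [-0.4 18.3 37.9]
pin_grip 0.74 [ 3.8  1.6 49.1]
```

View pics/w6.png

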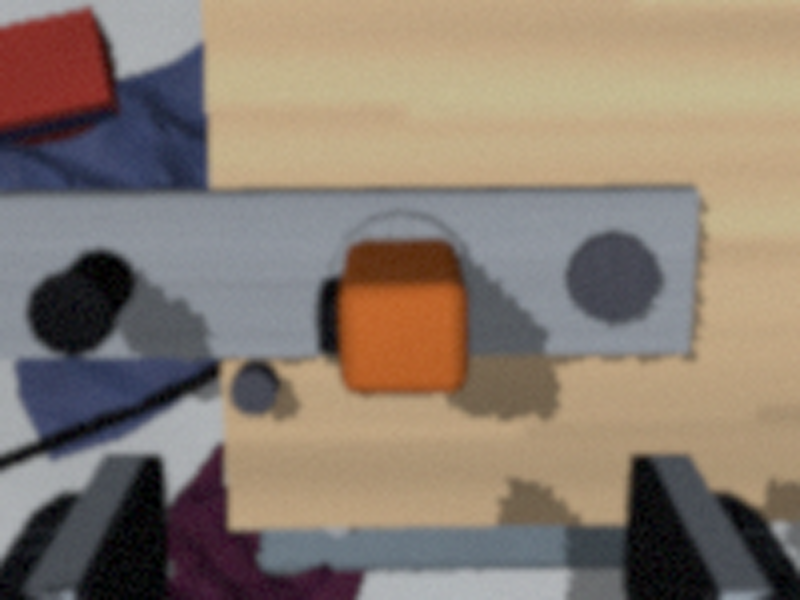

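```bash
python3 -c "
from rig import *
print(sign_off())"
```

```text
the job is handed in; nothing more can be done
None
```

The hook arm is open against its stop and the orange pin is locked through arm and board; I handed the job in at about 20 s. `sign_off` gives no verdict, so this rests on my own checks.

- **Arm:** it started partly open, at about 23° rather than folded. I gripped the knob and swung it to the stop. The reading there was about 90.5°, with some 17 N of resistance.
- **Pin:** I took the smallest pin, the one in the grey rest, gripping it across the button. The finger opening read about 25.5 mm, so the button was flush. The pin slid in without resistance until the flange met the arm at about 41 N, with the button still held in. Then I let go and backed off.
- **Last picture:** the flange lies on the arm, the handle stands square to the board, and the button is out on the left side. The arm lies at its stop, and the gripper is clear by more than 100 mm with no contact force.
- **Bystanders:** I kept clear of the jar, paint pot, carton and lid and felt no unexpected contact. I did not measure their positions again at the end.
- **Disagreements:** my first reading of the stand from the fixed cameras was wrong because I took the arm as folded. The close-up from the wrist camera corrected it, and later views agreed to about 1–2 mm. The object finder also misplaced the knob once, so I did not use that result.

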